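# Clamp the thin core slice in the bench screw press

## Task

Take the thin core slice (the lower of the two) out of the crowded specimen rack without disturbing the pieces round it, and lay it, not drop it, flat in the round seat on the screw press's drawn-out table. Push the table fully home, then wind the knob clockwise until the foot just touches the slice, and give it a further quarter turn, no more, so that the slice stays clamped. Let go of the press.

Things in the scene. Friction and masses are not known exactly. Their poses are not given: they have to be found in the camera images.
- thin_slice_center (a point): centre (12 mm above its underside), z up, of the thin core slice, the piece to be clamped: a flat disc sawn from a drilled concrete core, 47 mm in diameter, 24 mm high, about 0.1 kg, lying flat in a rack tray. It is the lower of the two core slices in the rack and the only piece with empty tray before and behind it
- thin_slice: the same thin core slice; origin at the centre of its underside
- specimen_rack: fixed low aluminium rack, 208 mm long (x), 193 mm wide (y), edges 32 mm high; origin on the bench under its middle. In it three steel trays side by side, each along the rack's x, 61 mm apart in y. Two of them hold three pieces each, 63 mm apart; the other (any of the three) holds the thin slice alone near mid-length
- tray_1: the steel tray with the thin slice; origin under its middle, 9 mm above the bench, x along its length as the rack's. 196 mm long, floor 2 mm thick, side lips 11 mm above the floor and 54 mm apart inside. Only about 10 to 17 mm is free between the slice and the pieces in the next tray: fingers fit only inside this tray, before and behind the slice along x
- cube_a_center (a point): a mortar test cube, 50 mm each way, standing in the rack; its centre; leave it where it is
- cube_b_center (a point): a mortar test cube, 50 mm each way, standing in the rack; its centre; leave it where it is
- cube_c_center (a point): a mortar test cube, 50 mm each way, standing in the rack; its centre; leave it where it is
- cube_d_center (a point): a mortar test cube, 50 mm each way, standing in the rack; its centre; leave it where it is
- thick_slice_center (a point): the thicker core slice, 47 mm in diameter, 31 mm high, standing in the rack; its centre; not the one wanted, leave it where it is
- small_jar_center (a point): a small plastic jar with a screw cap, 44 mm in diameter, 60 mm high, standing in the rack; its centre; leave it where it is
- press: grey bench screw press, fixed; origin on the bench under the screw's axis, x to its back. Base 104 mm wide, x -130 to +85 mm; column at x 49 to 83 mm; arm 50 mm wide, top 123 mm high, reaching forward to x -21 mm. Under it hangs a flat foot, 47 mm in diameter, on a spring (20 N at first touch, then 3 N per mm, 13 mm of give), 4 to 10 mm above the slice's top to begin with
- table (a joint): travel of the press's sliding table (m): 0 = fully drawn out towards the robot, 0.110 = pushed fully home, the seat then being under the foot. It takes about 3 N to slide along the press's x and stays where it is left
- seat (a point): centre of the round seat on the sliding table, on its steel face (24.5 mm above the bench) where the slice's underside rests; x as the press. A raised ring, 54 mm inside, 62 mm outside and 3 mm high, surrounds it. It is 110 mm in front of the screw's axis when the table is drawn out, on the axis when home
- push_plate (a point): middle of the upturned push plate at the front of the sliding table, 95 mm in front of the seat: an upright plate 60 mm wide (y), 8 mm thick (x), reaching from 24.5 to 52.5 mm above the bench; the point lies in the plate, 44.5 mm above the bench. x points to the press's back, the way to push
- knob_grip (a point): on the screw's axis in the black knurled knob on top of the press, 44 mm in diameter, 19 mm above its lower face, 15 mm below its top, 157 mm above the bench. Clockwise seen from above drives the foot down 24 mm a turn; the knob stays at its height and where it is left. Turns with about 0.18 Nm, 0.08 Nm more when the foot touches, rising to 0.15 Nm more a quarter turn on
Mind the look-alikes: they are no part of the job. Leave any turquoise look-alike of the thin_slice alone.

How it is judged:
By the outcome, as a careful person would: the job done as asked, in the order asked, and still so for the second after the job is handed in, with the robot touching nothing.
It also fails if it takes over 72 s, if anything falls off the work surface, if the arm or the gripper's body presses on something with over 40 N, if the wrist force passes 120 N, or if a joint passes its speed limit or range.

## Robot

A 6-joint arm with a two-finger parallel gripper is mounted at the origin on a cart in front of the work surface, level with it; the furniture and walls round the work are solid. World frame = base frame: x ahead of the robot, y to its left, z up, the work surface at z = 0. Lengths are in m, angles in rad, forces in N, time in s.
With the tool pointing down it reaches from about 0.35 to 0.725 m from the base axis. Payload 6 kg.
Tool frame: the origin (TCP) lies at the very end of the fingers, on their centre line; the grasp point (between the pads) lies 19 mm behind it; z points along the fingers, y is the line along which they close (so a half turn about z gives the same grasp; the last joint's range is limited). The gripper opens to 85 mm and grips with 20 to 120 N. Pads are 22 mm wide; open, the fingers measure 114 mm over their backs; the gripper's body (76 mm by 85 mm) begins 54 mm behind the grasp point. The pads swing forward as they close: fully open they stand 13 mm farther back than shut.
Start: joints at [1.513, 0.04, 0.085, 0, -1.615, -0.334], TCP at [0.229, 0.555, 0.231] pointing down, gripper open.
Joint ranges: [-2.56, 2.56], [-1.29, 2.01], [-1.08, 1.49], [-3.29, 1.98], [-2.81, -0.18], [-2.99, 2.99]. Speed limits (rad/s): [2.57, 2.57, 3.01, 3.14, 3.14, 3.14].

## Interface

Orientations are given as a rotation vector (axis times angle).
In Python, from cell import status, vision, r, look_for, outline_of, mark_of gives the robot as it stands.
- The arm moves only by the tool move_arm, never from a script. Its argument "commands" is text: rows parted by semicolons, each of 7 numbers parted by spaces: the finger opening in mm, from 0 to 85.4, then the shift along the world's x, y, z in mm, then the turn, a rotation vector about the world's x, y, z in rad. In form: fingers tx ty tz wx wy wz; .... A call has 1 to 12 rows; each row shifts and turns the commanded pose from where the row before left it; what a row does not reach is not made up. A row lasts 1/10 s, in which the tool goes at most 50 mm and 8.59 degrees, less where a joint would pass 70% of its speed; a pose out of reach is approached as far as the arm can. A call with a gripper value outside its range is refused whole. The fingers move at their own pace and stop on an object; "squeeze" is the grip in N (left out, the last holds). Time passes only in rows, so rows that do not move let the fingers close. It gives the time, the measured TCP pose, the force, the opening and the grip force at its end, in the units of the state.
- status.get_state(): the state, without advancing time (a new reading comes with each control period).
- vision.capture(name): name is "scene" or "top" or "wrist"; returns (picture, depth): 480x640x3 uint8, blue, green, red; 480x640 float32, m along the optical axis (not along the pixel's ray), 0 where there is no reading.
- vision.camera_model(name): a dict with "fx", "fy", "cx", "cy" (pixels), "xyz" and "orientation" of the camera in the world; the wrist camera has in their place "mount" (4x4, takes a point from camera to tool coordinates, whose origin is the TCP and whose axes are the flange's). Camera axes: x right, y up, looking along -z (the intrinsics and any distortion apply to the point x, -y, -z); pixel columns grow to the right and rows downward; lengths in m; the calibration is good to about 2 mm. A picture is of the moment at which its call begins: read the wrist's pose just before it. camera_model takes no time and is no camera call.
- r.finish_job(): hands the job in; it is judged then, once.
Trained networks look in the newest picture that a camera, given by its name, has taken for a name from the list of things; names that differ only in an ending like _2 or _b are one class to them, and where a whole thing is asked for, a point or a joint stands for the part that bears it (a point fixed in the world has none). Each returns a list of dicts, best first, with "conf" (0 to 1); they miss things now and then, are a little off and sometimes report something else, mostly with a low value. They report only what shows in the picture. A call takes as long as a camera call. They do not tell look-alikes from the thing itself.
- look_for(label, camera): "location" ([column, row] in pixels, amid what is visible of it).
- outline_of(label, camera): "pixels" (480x640 bool, what is visible of it) and "location" ([column, row] in pixels, amid what is visible of it).
- mark_of(label, camera): "location" ([column, row] in pixels: a listed point, or the origin of a listed thing).
The state is a dict: "time": time; "joint_pos": joint angles; "qvel": joint speeds; "tau": joint torques, N m; "position": TCP position; "eef_rot": TCP orientation; "contact_force": force on the tool from outside, world axes, zero at the start; "moment": the same for the moment, N m; "opening": opening from 0.0 (shut) to 1.0 (fully open); "grip_force": force on a finger pad.
Only numpy, scipy, OpenCV 4.12 (cv2) and the standard library are available. Lean on these libraries where they do the work, as an engineer would, in place of code of your own. Each camera call takes 0.05 s, during which the arm holds its last target. There are 200 camera calls.

## Working session

There is one attempt and no reset: what is moved stays moved. The work goes in short steps, Python scripts to look and compute and a tool call to move; the robot and the scene stay as the last step left them, time stands still between calls to the robot, and variables do not carry over. Pictures are saved under pics/ and viewed, at most 10 in all, crops included, and the job is handed in when it is done.

Besides the shell and the picture viewer there is one more tool, called after "Request:" as name(argument=value, ...), one argument or row to a line, values as JSON. move_arm: Moves the arm, as the interface text tells. Its arguments: {"type":"object","properties":{"commands":{"type":"string"},"squeeze":{"type":"number"}},"required":["commands"]}

```bash
mkdir -p pics; ls; cat > h.py <<'E'
import numpy as np, cv2
from scipy.spatial.transform import Rotation as R
from cell import status, vision, r, look_for, outline_of, mark_of
def campose(n):
    m=vision.camera_model(n)
    if 'mount' in m:
        s=status.get_state(); T=np.eye(4); T[:3,:3]=R.from_rotvec(s['eef_rot']).as_matrix(); T[:3,3]=s['position']
        return m,T@np.array(m['mount'])
    T=np.eye(4); o=np.array(m['orientation'],float)
    T[:3,:3]=o if o.shape==(3,3) else R.from_rotvec(o).as_matrix() if o.size==3 else R.from_quat(o).as_matrix()
    T[:3,3]=m['xyz']; return m,T
def ray(m,T,p):
    d=np.array([(p[0]-m['cx'])/m['fx'],-(p[1]-m['cy'])/m['fy'],-1.]); return T[:3,3],T[:3,:3]@d
def atz(m,T,p,z):
    o,d=ray(m,T,p); return o+d*(z-o[2])/d[2]
def proj(m,T,P):
    c=T[:3,:3].T@(np.asarray(P)-T[:3,3]); return np.array([m['cx']-m['fx']*c[0]/c[2], m['cy']+m['fy']*c[1]/c[2]])
E
python3 - <<'E'
from h import *
for n in ['scene','top']:
    m,T=campose(n); print(n,m); 
    p,d=vision.capture(n); cv2.imwrite(f'pics/{n}0.png',p)
    for l in ['thin_slice_center','seat','push_plate','knob_grip','thick_slice_center','small_jar_center','specimen_rack','press']:
        print(l,[(np.round(q['location']).tolist(),round(float(q['conf']),2)) for q in mark_of(l,n)][:4])
print(vision.camera_model('wrist')); print(status.get_state())
E
```

```text
pics
scene {'fx': 474.1561028874201, 'fy': 474.1561028874201, 'cx': 323.9614935574218, 'cy': 232.18555672579438, 'xyz': array([-0.15232322, -0.43216029,  0.51503955]), 'orientation': array([ 0.9741093 , -0.62023588, -0.96071493])}
thin_slice_center [([231.0, 276.0], 0.74), ([404.0, 349.0], 0.63), ([433.0, 321.0], 0.62)]
seat [([352.0, 309.0], 0.76)]
push_plate [([327.0, 328.0], 0.91)]
knob_grip [([384.0, 218.0], 0.89)]
thick_slice_center [([271.0, 301.0], 0.67)]
small_jar_center [([273.0, 258.0], 0.58)]
specimen_rack []
press [([381.0, 296.0], 0.7)]
top {'fx': 443.92625346430015, 'fy': 443.92625346430015, 'cx': 318.79216637183407, 'cy': 238.5715615174727, 'xyz': array([ 0.44705121, -0.06544018,  0.99340153]), 'orientation': array([ 0.02828893, -0.06101139, -1.57046785])}
thin_slice_center [([416.0, 228.0], 0.95), ([243.0, 255.0], 0.77), ([409.0, 270.0], 0.63)]
seat [([359.0, 245.0], 0.96), ([270.0, 250.0], 0.46), ([272.0, 277.0], 0.2)]
push_plate [([360.0, 293.0], 0.56)]
knob_grip [([373.0, 189.0], 0.87)]
thick_slice_center [([300.0, 279.0], 0.87), ([247.0, 250.0], 0.65)]
small_jar_c
[... 524 characters left out ...]
0,
         1.00000000e+00]])}
{'time': 0.9, 'joint_pos': array([ 1.51266645e+00,  4.01806458e-02,  8.47962557e-02, -1.49867996e-05,
       -1.61550828e+00, -3.33671165e-01]), 'qvel': array([ 0.00025903,  0.00026532, -0.00088567, -0.00075693, -0.00102263,
        0.00184876]), 'tau': array([ 9.29086709e-04, -3.67923403e+01,  3.47446990e+01,  6.93321258e+00,
       -1.06528991e-03,  6.57889743e-06]), 'position': array([0.22909714, 0.55450864, 0.23126717]), 'eef_rot': array([ 3.08140730e+00, -6.11490721e-01, -2.51005588e-06]), 'contact_force': array([ 0.1912435 , -0.20241925,  0.26825847]), 'moment': array([0.04695083, 0.00147989, 0.03069269]), 'grip_force': 0.0, 'opening': 1.0039716092427353}
```

```bash
python3 - <<'E'
import cv2
p=cv2.imread('pics/top0.png'); cv2.imwrite('pics/top0c.png',cv2.resize(p[150:350,190:456],None,fx=3,fy=3,interpolation=cv2.INTER_CUBIC))
E
```

```text
(no output)
```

View pics/top0c.png

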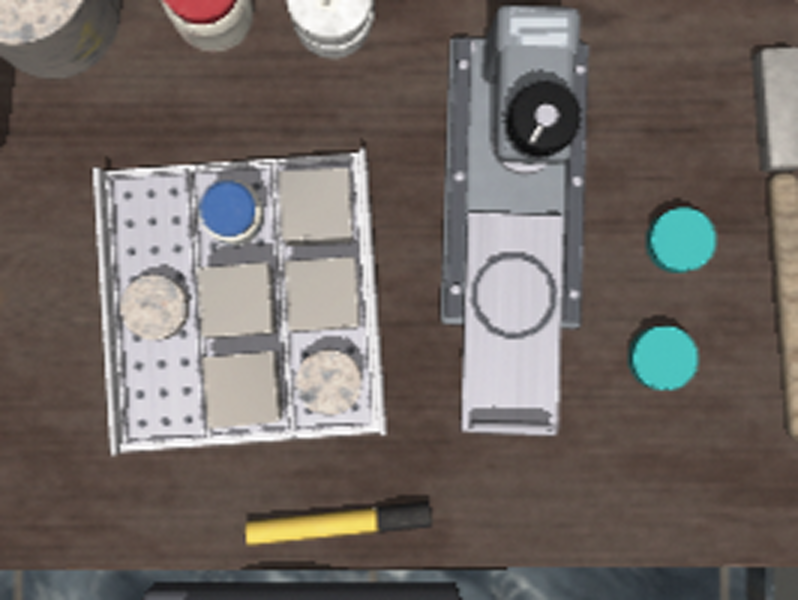

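View pics/scene0.png

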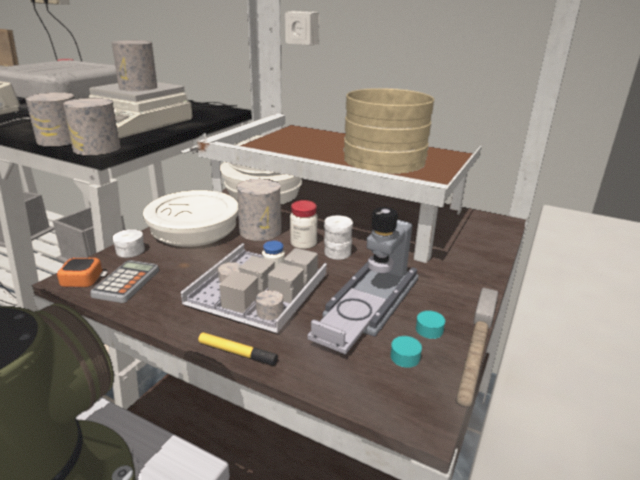

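Top view, candidates for the thin slice: the beige disc alone in the left tray (241,252), the thick beige slice in the right tray (300,277), and turquoise discs at (417,230) and (411,269). I choose (241,252), the only piece with empty tray before and behind it. The drawn-out press has its seat at (361,248) and knob at (371,189), and there is a shelf behind.

```bash
python3 - <<'E'
from h import *
p,d=vision.capture('top'); m,T=campose('top')
v,u=np.mgrid[:480,:640]
D=np.stack([(u-m['cx'])/m['fx'],-(v-m['cy'])/m['fy'],-np.ones_like(u,float)],-1)*d[...,None]
W=D@T[:3,:3].T+T[:3,3]
ok=d>0
for n,px in dict(slice=(241,252),thick=(300,277),jar=(266,220),c1=(295,218),c2=(268,250),c3=(297,247),c4=(270,279),seat=(361,248),table=(361,275),plate=(360,289),knob=(371,189),arm=(367,165),bench=(230,310)).items():
    print(n,np.round(W[px[1],px[0]],3))
hi=ok&(W[...,2]>.2)&(W[...,0]>.2)
print('high',hi.sum(),[np.round([W[hi][:,i].min(),W[hi][:,i].max()],3) for i in range(3)] if hi.any() else '')
for r_ in range(0,480,40): print(r_,np.round(W[r_,::80,2],2), np.round(W[r_,320,:2],2))
np.save('W.npy',W)
for l in ['thin_slice','thick_slice_center','cube_a_center','tray_1','table','press']:
    for q in outline_of(l,'top')[:5]:
        k=q['pixels'].astype(np.uint8)
        c=cv2.minAreaRect(np.argwhere(k)[:,::-1].astype(np.float32)); print(l,round(q['conf'],2),np.round(q['location']),np.round(c[0]),np.round(c[1]),round(c[2],1))
m,T=campose('scene');p,d=vision.capture('scene')
for n,px in dict(shelfL=(200,148),shelfR=(478,150),shelfcorner=(440,190),edge=(320,168),knob=(384,215)).items():
    dd=d[px[1],px[0]]; o,q=ray(m,T,px); print(n,np.round(o+q*dd,3))
E
```

```text
slice [0.473 0.082 0.034]
thick [ 0.419 -0.045  0.041]
jar [0.538 0.025 0.072]
c1 [ 0.544 -0.035  0.061]
c2 [0.476 0.021 0.064]
c3 [ 0.482 -0.039  0.059]
c4 [0.415 0.017 0.061]
seat [ 0.482 -0.178  0.023]
table [ 0.423 -0.178  0.026]
plate [ 0.392 -0.175  0.027]
knob [ 0.587 -0.18   0.173]
arm [ 0.643 -0.179  0.124]
bench [ 0.345  0.111 -0.002]
high 37903 [array([0.2  , 0.938]), array([-0.56 ,  0.482]), array([0.2  , 0.386])]
0 [ 0.18  0.18  0.15  0.15  0.27  0.   -0.09  0.19] [ 0.89 -0.08]
40 [ 0.18  0.18  0.15  0.15  0.25 -0.   -0.2   0.19] [ 0.83 -0.08]
80 [ 0.18  0.18  0.15  0.15  0.15 -0.   -0.2   0.18] [ 0.8  -0.09]
120 [ 0.18 -0.41 -0.   -0.    0.15  0.15 -0.21  0.18] [ 0.73 -0.09]
160 [ 0.18 -0.63  0.05 -0.    0.    0.   -0.22  0.17] [ 0.68 -0.09]
200 [ 0.2  -0.41  0.05  0.   -0.    0.   -0.23  0.17] [ 0.59 -0.09]
240 [-0.36 -0.08 -0.    0.01 -0.   -0.   -0.23  0.16] [ 0.5  -0.09]
280 [-0.62 -0.62  0.01  0.01 -0.    0.   -0.23  0.16] [ 0.41 -0.09]
320 [-0.63 -0.62  0.01 -0.    0.02 -0.   -0.24  0.15] [ 0.32 -0.09]
360 [-0.62 -0.63 -0.62 -0.53 -0.52 -0.63 -0.25  0.33] [ 0.12 -
[... 304 characters left out ...]
 21.] 90.0
thick_slice_center 0.59 [300. 278.] [299. 276.] [20. 20.] 90.0
thick_slice_center 0.37 [248. 256.] [242. 252.] [89. 27.] 86.2
cube_a_center 0.89 [292. 218.] [294. 219.] [26. 23.] 90.0
cube_a_center 0.64 [267. 219.] [266. 220.] [22. 21.] 90.0
tray_1 0.69 [243. 240.] [242. 252.] [89. 29.] 86.3
tray_1 0.52 [244. 253.] [242. 252.] [20. 21.] 90.0
tray_1 0.49 [227. 250.] [269. 250.] [94. 93.] 86.1
table 0.87 [361. 258.] [360. 257.] [33. 74.] 1.4
table 0.58 [227. 254.] [269. 250.] [94. 92.] 86.3
press 0.88 [362. 218.] [360. 223.] [ 47. 143.] 1.6
shelfL [0.72  0.354 0.167]
shelfR [ 1.055 -0.251  0.174]
shelfcorner [ 0.724 -0.243  0.178]
edge [0.723 0.022 0.175]
knob [ 0.572 -0.185  0.171]
```

Request:
move_arm(
  commands="85 22 -43 -5 0 0 -0.10; 85 22 -43 -5 0 0 -0.10; 85 22 -43 -5 0 0 -0.10; 85 22 -43 -5 0 0 -0.10; 85 22 -43 -5 0 0 -0.10; 85 22 -43 -5 0 0 -0.10; 85 22 -43 -5 0 0 -0.10; 85 22 -43 -5 0 0 -0.10; 85 22 -43 -5 0 0 -0.10; 85 22 -43 -10 0 0 -0.10; 85 22 -43 -10 0 0 -0.114; 85 0 0 -5 0 0 0",
)

```text
time: 2.5
position: [0.472, 0.0768, 0.1603]
eef_rot: [2.28, -2.158, 0.0]
contact_force: [0.0, 0.2, -0.1]
opening: 0.993
grip_force: 0.0
```

```bash
python3 - <<'E'
from h import *
print(status.get_state()['joint_pos'].round(3))
m,T=campose('wrist'); p,d=vision.capture('wrist'); cv2.imwrite('pics/w1.png',p)
for l in ['thin_slice_center','thick_slice_center','tray_1']:
  for q in outline_of(l,'wrist')[:4]:
    k=q['pixels'].astype(np.uint8); pts=np.argwhere(k)[:,::-1].astype(np.float32)
    c=cv2.minAreaRect(pts); print(l,round(q['conf'],2),np.round(q['location']),np.round(c[0]),np.round(c[1]),round(c[2],1), k.sum(), np.median(d[k>0]))
  print([(np.round(q['location'],1),round(q['conf'],2),np.round(atz(m,T,q['location'],.023 ),4)) for q in mark_of(l,'wrist')])
v,u=np.mgrid[:480,:640]
W=(np.stack([(u-m['cx'])/m['fx'],-(v-m['cy'])/m['fy'],-np.ones_like(u,float)],-1)*d[...,None])@T[:3,:3].T+T[:3,3]
np.save('W1.npy',W)
k=(np.abs(W[...,2]-.035)<.006)&(np.hypot(W[...,0]-.473,W[...,1]-.08)<.035)
P=W[k]; print(k.sum(),P.mean(0),P.min(0),P.max(0)); print('circle',cv2.minEnclosingCircle(np.float32(P[:,:2]*1000)))
E
```

```text
[ 5.850e-01 -2.890e-01 -3.440e-01  1.000e-03 -1.518e+00 -5.300e-01]
thin_slice_center 0.89 [316. 231.] [316. 230.] [69. 65.] 90.0 3615 0.28103206
thin_slice_center 0.27 [415.  43.] [414.  43.] [86. 84.] 90.0 5791 0.23761441
[(array([315.8, 228. ]), 0.64, array([0.4735, 0.0805, 0.023 ]))]
thick_slice_center 0.64 [416.  42.] [414.  44.] [87. 82.] 90.0 5729 0.23761159
[(array([415.1,  46.8]), 0.63, array([ 0.4162, -0.044 ,  0.023 ])), (array([315.4, 228.2]), 0.59, array([0.4738, 0.0807, 0.023 ]))]
tray_1 0.7 [284. 220.] [316. 227.] [ 78. 269.] 89.0 15933 0.30288893
[]
3357 [0.47280706 0.08118577 0.0341062 ] [0.44953458 0.05846647 0.02919735] [0.49610052 0.11433924 0.03694087]
circle ((472.0247497558594, 86.54975891113281), 28.098182678222656)
```

View pics/w1.png

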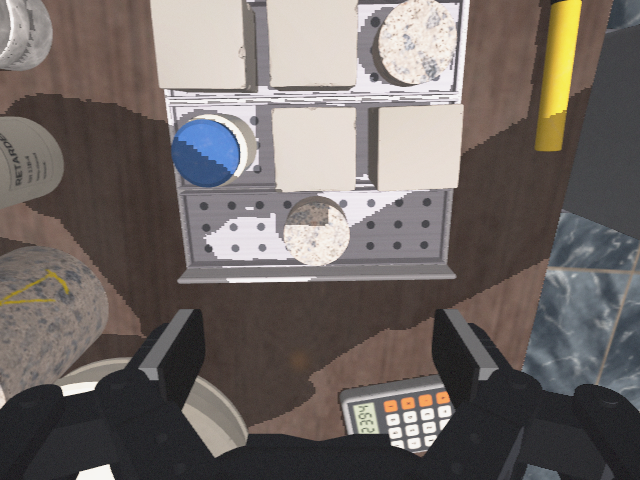

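The thin slice shows alone in its tray at (316,230), with the thick one at (415,43). The tray runs level in the picture, so the tool's yaw matches the rack. Next I descend to grasp.

Request:
move_arm(
  commands="85 1 4 -30 0 0 0; 85 0 0 -30 0 0 0; 85 0 0 -30 0 0 0; 85 0 0 -30 0 0 0; 85 0 0 -20 0 0 0; 85 0 0 -6 0 0 0; 85 0 0 0 0 0 0; 85 0 0 0 0 0 0",
  squeeze=30,
)

```text
time: 3.65
position: [0.4729, 0.0863, 0.0169]
eef_rot: [-2.292, 2.146, -0.002]
contact_force: [0.5, -0.3, -0.3]
opening: 0.995
grip_force: 0.0
```

Request:
move_arm(
  commands="80 0 -5 -2 0 0 0; 70 0 0 0 0 0 0; 60 0 0 0 0 0 0; 52 0 0 0 0 0 0; 40 0 0 0 0 0 0; 40 0 0 0 0 0 0; 40 0 0 0 0 0 0; 40 0 0 0 0 0 0",
  squeeze=30,
)

```text
time: 4.45
position: [0.4724, 0.0806, 0.0138]
eef_rot: [-2.292, 2.148, -0.001]
contact_force: [-0.8, -0.7, 5.9]
opening: 0.533
grip_force: 31.3
```

Request:
move_arm(
  commands="40 0 0 4 0 0 0; 40 0 0 10 0 0 0; 40 0 0 20 0 0 0; 40 0 0 30 0 0 0; 40 0 0 40 0 0 0; 40 0 0 30 0 0 0; 40 0 -20 0 0 0 0; 40 0 -40 0 0 0 0; 40 0 -40 0 0 0 0; 40 0 -40 0 0 0 -0.03; 40 0 -20 0 0 0 0; 40 0 0 0 0 0 0",
)

```text
time: 5.65
position: [0.4716, -0.0816, 0.1475]
eef_rot: [2.256, -2.186, -0.0]
contact_force: [0.0, 1.2, -0.5]
opening: 0.53
grip_force: 31.0
```

```bash
python3 - <<'E'
from h import *
m,T=campose('wrist'); p,d=vision.capture('wrist'); cv2.imwrite('pics/w2.png',p)
for l,z in [('seat',.0245),('push_plate',.0445),('knob_grip',.157),('press',0)]:
  print(l,[(np.round(q['location'],1),round(q['conf'],2),np.round(atz(m,T,q['location'],z ),4)) for q in mark_of(l,'wrist')])
for l in ['table','push_plate']:
  for q in outline_of(l,'wrist')[:3]:
    P=np.argwhere(q['pixels'])[:,::-1]; G=np.float32([atz(m,T,x,.0245)[:2]*1000 for x in P]); print(l,q['conf'],cv2.minAreaRect(G))
v,u=np.mgrid[:480,:640]
W=(np.stack([(u-m['cx'])/m['fx'],-(v-m['cy'])/m['fy'],-np.ones_like(u,float)],-1)*d[...,None])@T[:3,:3].T+T[:3,3]
k=(W[...,2]>.034)&(W[...,2]<.056)&(np.abs(W[...,0]-.387)<.03)&(np.abs(W[...,1]+.178)<.05); P=W[k]
print(k.sum(),cv2.minAreaRect(np.float32(P[:,:2]*1000)))
k=(W[...,2]>.13)&(np.abs(W[...,0]-.59)<.05)&(np.abs(W[...,1]+.178)<.05); print('knob',k.sum(), cv2.minEnclosingCircle(np.float32(W[k][:,:2]*1000)) if k.any() else '')
np.save('W2.npy',W)
E
```

```text
seat [(array([304.7,  80.3]), 0.55, array([ 0.4831, -0.1776,  0.0245]))]
push_plate [(array([468.6,  90.5]), 0.96, array([ 0.3872, -0.1737,  0.0445]))]
knob_grip []
press [(array([148.5,  68.5]), 0.81, array([ 0.5895, -0.1834,  0.    ]))]
table 0.61 ((456.92181396484375, -177.44131469726562), (70.32878112792969, 168.90126037597656), 88.0826187133789)
table 0.23 ((654.7626342773438, -187.5295867919922), (62.216182708740234, 28.840211868286133), 78.11723327636719)
push_plate 0.89 ((457.05706787109375, -177.4761199951172), (70.65174102783203, 168.91465759277344), 87.81468963623047)
2455 ((387.00115966796875, -174.82582092285156), (59.66133117675781, 8.65861701965332), 87.70760345458984)
knob 5260 ((578.9351806640625, -177.17938232421875), 18.47367286682129)
```

View pics/w2.png

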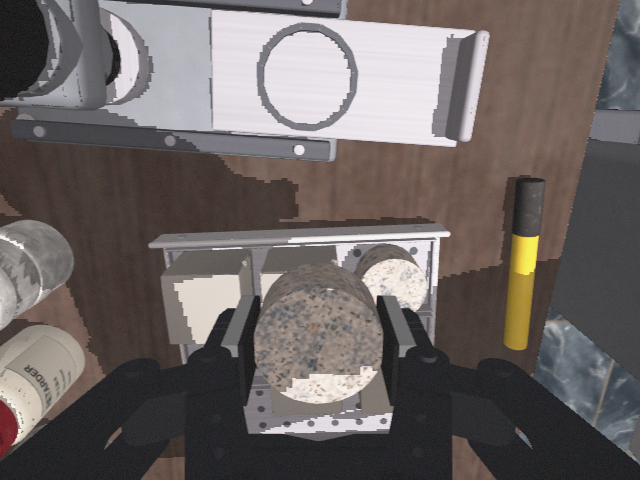

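The slice is held square between the pads. The seat ring is at (306,77), the push plate at (468,88), and the foot under the arm near (125,60). I'll fit the ring for a sharper centre.

```bash
python3 - <<'E'
from h import *
m,T=campose('wrist'); g=cv2.cvtColor(cv2.imread('pics/w2.png'),cv2.COLOR_BGR2GRAY)
k=np.zeros_like(g); k[15:136,250:366]=(g[15:136,250:366]<150)
n,L,s,c=cv2.connectedComponentsWithStats(k); i=max(range(1,n),key=lambda j:s[j][2]*s[j][3]); print(s[i])
P=np.float32([atz(m,T,x,.0275)[:2]*1000 for x in np.argwhere(L==i)[:,::-1]])
print(cv2.minEnclosingCircle(P), cv2.fitEllipse(P))
s=status.get_state(); print(s['position'],R.from_rotvec(s['eef_rot']).as_matrix()[:,0])
E
```

```text
[ 257   23  101  108 2271]
((483.39544677734375, -175.45956420898438), 31.663501739501953) ((483.01470947265625, -175.37278747558594), (57.78873825073242, 58.12228775024414), 100.44702911376953)
[ 0.4721575  -0.07864056  0.14728511] [ 3.63988163e-02 -9.99337338e-01 -1.08209886e-04]
```

```bash
python3 - <<'E'
from h import *
m,T=campose('wrist'); p,d=vision.capture('wrist'); g=cv2.cvtColor(p,cv2.COLOR_BGR2GRAY)
k=np.zeros_like(g); k[15:136,250:366]=(g[15:136,250:366]<150)
n,L,s,c=cv2.connectedComponentsWithStats(k); i=max(range(1,n),key=lambda j:s[j][2]*s[j][3]); print(s[i])
P=np.float32([atz(m,T,x,.0275)[:2]*1000 for x in np.argwhere(L==i)[:,::-1]])
print(cv2.fitEllipse(P))
v,u=np.mgrid[:480,:640]
W=(np.stack([(u-m['cx'])/m['fx'],-(v-m['cy'])/m['fy'],-np.ones_like(u,float)],-1)*d[...,None])@T[:3,:3].T+T[:3,3]
k=(W[...,2]>.034)&(W[...,2]<.056)&(np.abs(W[...,0]-.387)<.03)&(np.abs(W[...,1]+.178)<.05)
print(cv2.minAreaRect(np.float32(W[k][:,:2]*1000)), np.percentile(W[k][:,2],99))
q=outline_of('thin_slice','wrist'); k=q[0]['pixels'];print(q[0]['conf'],q[0]['location'],k.sum())
Q=W[(d>0)&(d<.2)&(np.hypot(W[...,0]-T[0,3],W[...,1]+.079)<.05)&(u>258)&(u<380)&(v>270)]
z=np.percentile(Q[:,2],98); Qt=Q[np.abs(Q[:,2]-np.median(Q[Q[:,2]>z-.006][:,2]))<.003]; print('slice top',z,Qt.min(0),Qt.max(0))
s=status.get_state(); print(s['position'])
E
```

```text
[ 259   17  101  109 2291]
((481.9900817871094, -178.38734436035156), (57.82353210449219, 58.204837799072266), 107.54237365722656)
((386.6988525390625, -174.72909545898438), (59.65549087524414, 9.020231246948242), 87.72167205810547) 0.05333538154802617
0.7 [319.7, 334.9] 14523
slice top 0.2309809301812969 [ 0.46062964 -0.09219968  0.225474  ] [ 0.48513039 -0.08836218  0.23146832]
[ 0.47215441 -0.07884874  0.14729921]
```

```bash
python3 - <<'E'
from h import *
m,T=campose('wrist'); p,d=vision.capture('wrist')
k=outline_of('thin_slice','wrist')[0]['pixels']; r_=np.argwhere(k); print('rows',r_[:,0].min(),r_[:,0].max(),'cols',r_[:,1].min(),r_[:,1].max())
x,y,z=status.get_state()['position']; a=np.linspace(0,6.283,60)
for dy in (-.003,0,.003):
  q=np.array([proj(m,T,[x+.0235*np.cos(t),y+dy+.0235*np.sin(t),zz]) for t in a for zz in (z-.0028,z+.0212)]); print(dy,q.min(0),q.max(0))
E
```

```text
rows 263 403 cols 254 383
-0.003 [252.08955137 250.40531376] [387.15538415 393.30762622]
0 [252.21827599 257.64252939] [386.39923021 400.08167083]
0.003 [252.34532305 264.79513901] [385.65291773 406.77188551]
```

Request:
move_arm(
  commands="40 2 -30 0 0 0 -0.02; 40 4 -40 0 0 0 -0.03; 40 4 -31 0 0 0 -0.023; 40 0 0 -20 0 0 0; 40 0 0 -30 0 0 0; 40 0 0 -30 0 0 0; 40 0 0 -20 0 0 0; 40 0 0 -5 0 0 0; 40 0 0 0 0 0 0; 40 0 0 0 0 0 0; 40 0 0 0 0 0 0",
)

```text
time: 7.3
position: [0.4831, -0.1805, 0.0439]
eef_rot: [-2.178, 2.262, -0.003]
contact_force: [-0.5, -0.5, -1.7]
opening: 0.528
grip_force: 31.0
```

Request:
move_arm(
  commands="40 -1 0 -6 0 0 0; 40 0 0 -6 0 0 0; 40 0 0 -2 0 0 0; 40 0 0 0 0 0 0; 40 0 0 0 0 0 0; 40 0 0 0 0 0 0",
)

```text
time: 7.9
position: [0.4812, -0.1805, 0.0284]
eef_rot: [-2.179, 2.263, -0.0]
contact_force: [1.2, -0.4, -1.1]
opening: 0.529
grip_force: 31.1
```

Request:
move_arm(
  commands="40 0 0 -0.6 0 0 0; 40 0 0 0 0 0 0; 40 0 0 0 0 0 0",
)

```text
time: 8.2
position: [0.4811, -0.1805, 0.0276]
eef_rot: [2.179, -2.263, -0.0]
contact_force: [-0.3, -0.7, -1.1]
opening: 0.529
grip_force: 31.1
```

Request:
move_arm(
  commands="40 0 0 -0.5 0 0 0; 40 0 0 0 0 0 0; 40 0 0 0 0 0 0",
)

```text
time: 8.5
position: [0.4812, -0.1805, 0.0273]
eef_rot: [2.179, -2.263, 0.0]
contact_force: [-0.7, 0.4, -0.5]
opening: 0.53
grip_force: 31.2
```

Request:
move_arm(
  commands="40 0 0 -0.5 0 0 0; 40 0 0 0 0 0 0; 40 0 0 0 0 0 0",
)

```text
time: 8.8
position: [0.4813, -0.1805, 0.0273]
eef_rot: [-2.179, 2.263, -0.001]
contact_force: [-2.2, 2.4, 5.3]
opening: 0.527
grip_force: 31.7
```

Request:
move_arm(
  commands="48 0 0 0 0 0 0; 52 0 0 0 0 0 0; 56 0 0 0 0 0 0; 64 0 0 0 0 0 0; 75 0 0 0 0 0 0; 85 0 0 0 0 0 0; 85 0 0 10 0 0 0; 85 0 0 30 0 0 0; 85 0 0 40 0 0 0; 85 0 0 40 0 0 0; 85 0 0 0 0 0 0; 85 0 0 0 0 0 0",
)

```text
time: 10.0
position: [0.4818, -0.1804, 0.1485]
eef_rot: [-2.177, 2.262, -0.003]
contact_force: [0.2, 0.3, -0.5]
opening: 0.995
grip_force: 0.0
```

```bash
python3 - <<'E'
from h import *
m,T=campose('wrist'); p,d=vision.capture('wrist'); cv2.imwrite('pics/w3.png',p)
v,u=np.mgrid[:480,:640]
W=(np.stack([(u-m['cx'])/m['fx'],-(v-m['cy'])/m['fy'],-np.ones_like(u,float)],-1)*d[...,None])@T[:3,:3].T+T[:3,3]
k=(np.abs(W[...,2]-.0485)<.005)&(np.hypot(W[...,0]-.482,W[...,1]+.178)<.032); P=W[k]
A=np.c_[P[:,:2],np.ones(len(P))]; print(k.sum(),P[:,2].mean(),cv2.minEnclosingCircle(np.float32(P[:,:2]*1000)),np.linalg.lstsq(A,P[:,2],rcond=None)[0])
k=(W[...,2]>.034)&(W[...,2]<.056)&(np.abs(W[...,0]-.387)<.03)&(np.abs(W[...,1]+.178)<.05); print(cv2.minAreaRect(np.float32(W[k][:,:2]*1000)))
print(status.get_state()['position'],status.get_state()['time'])
E
```

```text
4007 0.047661774216470595 ((481.4460754394531, -178.9700927734375), 23.72075843811035) [0.00210256 0.03305805 0.05259324]
((387.3674621582031, -175.39312744140625), (59.34302520751953, 8.09251880645752), 88.01811981201172)
[ 0.48107479 -0.18032299  0.1469193 ] 10.05
```

View pics/w3.png

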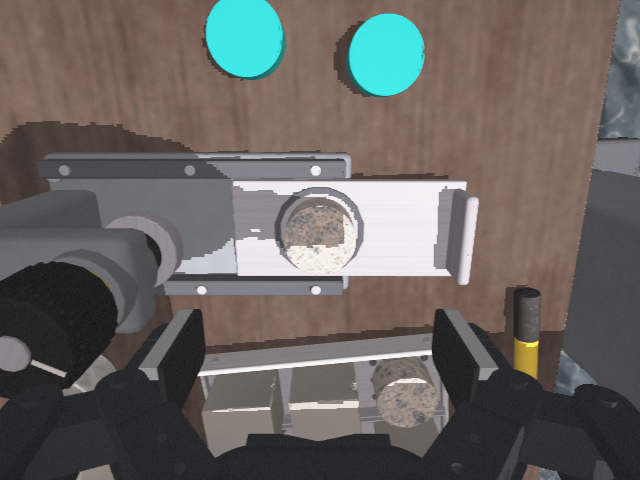

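The slice (319,237) sits flat inside the ring, centred to about 1 mm. Next I push the table home with the fingers shut.

Request:
move_arm(
  commands="0 -42 2 0 0 0 0; 0 -42 2 0 0 0 0; 0 -42 1 0 0 0 0; 0 0 0 0 0 0 0; 0 0 0 -30 0 0 0; 0 0 0 -40 0 0 0; 0 0 0 -30 0 0 0; 0 0 0 -12 0 0 0; 0 0 0 0 0 0 0; 0 0 0 0 0 0 0",
)

```text
time: 11.05
position: [0.3557, -0.1758, 0.0359]
eef_rot: [2.179, -2.263, 0.002]
contact_force: [-0.4, -0.1, 0.7]
opening: -0.004
grip_force: 0.0
```

Request:
move_arm(
  commands="0 4 0 0 0 0 0; 0 4 0 0 0 0 0; 0 4 0 0 0 0 0; 0 6 0 0 0 0 0; 0 8 0 0 0 0 0; 0 10 0 0 0 0 0; 0 10 -1 0 0 0 0; 0 10 0 0 0 0 0; 0 10 -1 0 0 0 0; 0 10 0 0 0 0 0; 0 10 -1 0 0 0 0; 0 0 0 0 0 0 0",
)

```text
time: 12.25
position: [0.4424, -0.1784, 0.0344]
eef_rot: [-2.179, 2.263, -0.001]
contact_force: [-0.1, -0.2, 0.1]
opening: -0.004
grip_force: 0.0
```

Request:
move_arm(
  commands="0 8 0 0 0 0 0; 0 8 -1 0 0 0 0; 0 6 0 0 0 0 0; 0 4 0 0 0 0 0; 0 2 0 0 0 0 0",
)

```text
time: 12.75
position: [0.4692, -0.1796, 0.0344]
eef_rot: [2.178, -2.263, -0.001]
contact_force: [-2.3, -1.1, -0.9]
opening: -0.0
grip_force: 1.4
```

Request:
move_arm(
  commands="0 2 0 0 0 0 0; 0 2 0 0 0 0 0",
)

```text
time: 12.95
position: [0.4729, -0.1796, 0.0345]
eef_rot: [2.178, -2.263, -0.0]
contact_force: [-1.8, -1.5, -1.8]
opening: 0.001
grip_force: 1.3
```

Request:
move_arm(
  commands="0 2 0 0 0 0 0; 0 2 0 0 0 0 0",
)

```text
time: 13.15
position: [0.4767, -0.1796, 0.0346]
eef_rot: [2.178, -2.263, -0.001]
contact_force: [-10.1, 0.4, 2.7]
opening: -0.002
grip_force: 5.3
```

Request:
move_arm(
  commands="0 1 0 0 0 0 0; 0 1 0 0 0 0 0; 0 0 0 0 0 0 0",
)

```text
time: 13.45
position: [0.4767, -0.1796, 0.0346]
eef_rot: [2.175, -2.26, -0.007]
contact_force: [-14.7, 1.8, 6.7]
opening: -0.001
grip_force: 7.0
```

Request:
move_arm(
  commands="0 -15 0 0 0 0 0; 0 -15 0 5 0 0 0; 20 0 0 45 0 0 0; 40 0 0 50 0 0 0; 60 0 0 50 0 0 0; 80 0 0 50 0 0 0; 80 20 0 30 0 0 0; 80 40 0 0 0 0 0; 80 40 -2 0 0 0 0; 80 0 0 0 0 0 0; 80 0 0 0 0 0 0; 80 0 0 0 0 0 0",
)

```text
time: 14.65
position: [0.5492, -0.1816, 0.2658]
eef_rot: [-2.178, 2.262, -0.003]
contact_force: [0.1, 0.7, 0.6]
opening: 0.936
grip_force: 0.0
```

```bash
python3 - <<'E'
from h import *
m,T=campose('wrist'); p,d=vision.capture('wrist'); cv2.imwrite('pics/w4.png',p)
v,u=np.mgrid[:480,:640]
W=(np.stack([(u-m['cx'])/m['fx'],-(v-m['cy'])/m['fy'],-np.ones_like(u,float)],-1)*d[...,None])@T[:3,:3].T+T[:3,3]
near=np.hypot(W[...,0]-.592,W[...,1]+.182)<.04
k=(W[...,2]>.164)&(W[...,2]<.18)&near; P=W[k]; print(k.sum(),np.median(P[:,2]),cv2.minEnclosingCircle(np.float32(P[:,:2]*1000)))
k=(W[...,2]>.034)&(W[...,2]<.056)&(np.abs(W[...,0]-.497)<.03)&(np.abs(W[...,1]+.178)<.05); print('plate',cv2.minAreaRect(np.float32(W[k][:,:2]*1000)))
print([(q['location'],q['conf'],atz(m,T,q['location'],.157)) for q in mark_of('knob_grip','wrist')])
s=status.get_state();print(s['position'],s['joint_pos'].round(3))
p,d=vision.capture('scene'); cv2.imwrite('pics/s4.png',cv2.resize(p[190:350,300:460],None,fx=3.75,fy=3.75,interpolation=cv2.INTER_CUBIC))
E
```

```text
3728 0.17134382275089038 ((588.8960571289062, -182.8782958984375), 23.197017669677734)
plate ((493.82183837890625, -179.12124633789062), (60.09592056274414, 8.288536071777344), 87.72422790527344)
[([260.6, 233.9], 0.85, array([ 0.5878124 , -0.18352705,  0.157     ]))]
[ 0.54881007 -0.18157815  0.2663069 ] [ 0.028 -0.014  0.094  0.    -1.675 -0.066]
```

View pics/w4.png

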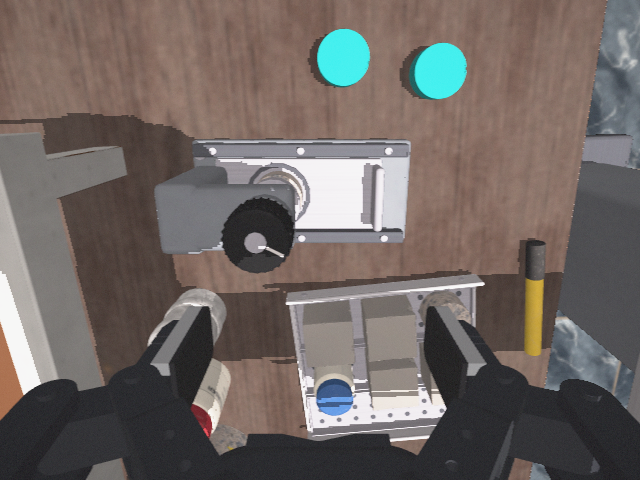

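View pics/s4.png

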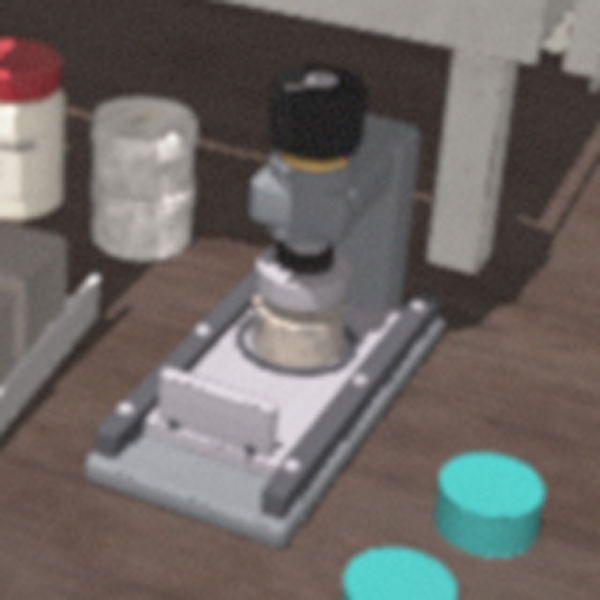

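```bash
python3 - <<'E'
import numpy as np
W=np.load('W.npy'); k=(W[...,2]>.2)&(W[...,0]>.5)&(W[...,1]<.1)&(W[...,1]>-.4); print(k.sum(), W[k].min(0),W[k].max(0))
k&=(W[...,0]<.76); print(k.sum(), W[k].mean(0) if k.any() else '')
E
```

```text
5132 [ 0.82254149 -0.15224122  0.20002244] [0.90731696 0.04558964 0.30990326]
0
```

Request:
move_arm(
  commands="85 10 0 0 0 0 0.147; 85 10 0 0 0 0 0.147; 85 10 0 0 0 0 0.147; 85 10 -1 0 0 0 0.147; 85 0 0 0 0 0 0.147; 85 0 0 0 0 0 0.147; 85 0 0 0 0 0 0.147; 85 0 0 0 0 0 0.147; 85 0 0 0 0 0 0.147; 85 0 0 0 0 0 0.147; 85 0 0 0 0 0 0.147; 85 0 0 0 0 0 0.147",
)

```text
time: 16.0
position: [0.5887, -0.1825, 0.2658]
eef_rot: [3.131, 0.253, 0.003]
contact_force: [-0.4, -0.1, -0.3]
opening: 0.994
grip_force: 0.0
```

Request:
move_arm(
  commands="85 0 0 -10 0 0 0.147; 85 0 0 -30 0 0 0.147; 85 0 0 -30 0 0 0.147; 85 0 0 -30 0 0 0; 85 0 0 -20 0 0 0; 85 0 0 -5 0 0 0; 85 0 0 0 0 0 0; 85 0 0 0 0 0 0",
)

```text
time: 16.8
position: [0.5897, -0.1827, 0.1419]
eef_rot: [3.001, 0.922, 0.004]
contact_force: [-0.2, -0.2, 0.0]
opening: 0.997
grip_force: 0.0
```

```bash
python3 - <<'E'
from h import *
s=status.get_state();print(s['position'],s['joint_pos'].round(3),s['contact_force'],s['moment'],s['time'])
E
```

```text
[ 0.58970592 -0.18273634  0.14188739] [ 2.400e-02  9.100e-02 -2.500e-02  1.000e-03 -1.452e+00  2.143e+00] [-0.18889004 -0.22002187  0.00383437] [-0.00138148  0.04067182 -0.00015449] 16.8
```

Close on the knob.

Request:
move_arm(
  commands="65 0 0 0 0 0 0; 52 0 0 0 0 0 0; 46 0 0 0 0 0 0; 36 0 0 0 0 0 0; 36 0 0 0 0 0 0; 36 0 0 0 0 0 0; 36 0 0 0 0 0 0; 36 0 0 0 0 0 0; 36 0 0 0 0 0 0",
  squeeze=80,
)

```text
time: 17.7
position: [0.5889, -0.1819, 0.1407]
eef_rot: [-3.002, -0.923, -0.0]
contact_force: [-3.4, 3.8, 4.9]
opening: 0.493
grip_force: 81.0
```

```bash
cat > st.py <<'E'
from h import *
s=status.get_state();print(s['position'].round(4),s['joint_pos'].round(4),s['contact_force'].round(2),s['moment'].round(3),s['time'],s['grip_force'],'psi',np.round(np.arctan2(*R.from_rotvec(s['eef_rot']).as_matrix()[[1,0],0]),4))
E
python3 st.py
```

```text
[ 0.5889 -0.1819  0.1407] [ 2.4600e-02  9.1700e-02 -2.5600e-02 -6.0000e-04 -1.4533e+00  2.1430e+00] [-3.41  3.85  4.9 ] [ 1.329  1.212 -0.056] 17.7 81.01510047912598 psi 0.5967
```

Request:
move_arm(
  commands="36 -0.7 0.8 0 0 0 -0.07; 36 0 0 0 0 0 -0.14; 36 0 0 0 0 0 -0.14; 36 0 0 0 0 0 -0.14; 36 0 0 0 0 0 -0.14; 36 0 0 0 0 0 -0.14",
)

```text
time: 18.3
position: [0.5889, -0.1817, 0.1407]
eef_rot: [3.129, -0.281, 0.003]
contact_force: [0.5, 0.6, 3.1]
opening: 0.493
grip_force: 81.3
```

```bash
python3 st.py
```

```text
[ 0.5889 -0.1817  0.1407] [ 2.5500e-02  8.9900e-02 -2.7900e-02  5.0000e-04 -1.4514e+00  1.3662e+00] [0.54 0.57 3.11] [0.29  0.054 0.166] 18.3 81.3169777393341 psi -0.1791
```

Request:
move_arm(
  commands="36 0 0 0 0 0 -0.06; 36 0 0 0 0 0 -0.06",
)

```text
time: 18.5
position: [0.5889, -0.1817, 0.1406]
eef_rot: [3.107, -0.463, 0.003]
contact_force: [0.2, 0.5, 2.0]
opening: 0.492
grip_force: 81.4
```

```bash
python3 st.py
```

```text
[ 0.5889 -0.1817  0.1406] [ 2.5600e-02  8.9900e-02 -2.7900e-02  5.0000e-04 -1.4514e+00  1.2494e+00] [0.21 0.45 2.02] [0.288 0.055 0.175] 18.5 81.3700819015503 psi -0.2958
```

Request:
move_arm(
  commands="36 0 0 0 0 0 -0.05; 36 0 0 0 0 0 -0.05",
)

```text
time: 18.7
position: [0.5889, -0.1817, 0.1407]
eef_rot: [3.08, -0.617, 0.003]
contact_force: [-0.1, 1.2, 3.4]
opening: 0.493
grip_force: 81.4
```

```bash
python3 st.py
```

```text
[ 0.5889 -0.1817  0.1407] [ 2.5600e-02  8.9900e-02 -2.7900e-02  5.0000e-04 -1.4514e+00  1.1499e+00] [-0.13  1.19  3.44] [0.316 0.006 0.169] 18.7 81.39161825180054 psi -0.3953
```

Request:
move_arm(
  commands="36 0 0 0 0 0 -0.05; 36 0 0 0 0 0 -0.05",
)

```text
time: 18.9
position: [0.5889, -0.1817, 0.1407]
eef_rot: [3.046, -0.77, 0.003]
contact_force: [0.4, 0.9, 3.2]
opening: 0.495
grip_force: 81.4
```

```bash
python3 st.py
```

```text
[ 0.5889 -0.1817  0.1407] [ 2.5600e-02  8.9900e-02 -2.7900e-02  5.0000e-04 -1.4514e+00  1.0499e+00] [0.38 0.89 3.23] [0.407 0.026 0.204] 18.9 81.40109896659851 psi -0.4953
```

Request:
move_arm(
  commands="36 0 0 0 0 0 -0.05; 36 0 0 0 0 0 -0.05",
)

```text
time: 19.1
position: [0.5889, -0.1816, 0.1407]
eef_rot: [-3.003, 0.921, -0.003]
contact_force: [0.1, 1.4, 2.4]
opening: 0.492
grip_force: 81.4
```

```bash
python3 st.py
```

```text
[ 0.5889 -0.1816  0.1407] [ 2.5600e-02  8.9900e-02 -2.7800e-02  4.0000e-04 -1.4514e+00  9.4990e-01] [0.15 1.4  2.42] [ 0.284 -0.009  0.156] 19.1 81.40475749969482 psi -0.5952
```

Request:
move_arm(
  commands="36 0 0 0 0 0 -0.05; 36 0 0 0 0 0 -0.05",
)

```text
time: 19.3
position: [0.5889, -0.1816, 0.1407]
eef_rot: [-2.953, 1.07, -0.003]
contact_force: [0.1, 0.6, 1.8]
opening: 0.496
grip_force: 81.4
```

```bash
python3 st.py
```

```text
[ 0.5889 -0.1816  0.1407] [ 2.5600e-02  9.0000e-02 -2.7800e-02  4.0000e-04 -1.4514e+00  8.4980e-01] [0.06 0.63 1.82] [0.309 0.028 0.229] 19.3 81.40608429908752 psi -0.6953
```

Request:
move_arm(
  commands="36 0 0 0 0 0 -0.05; 36 0 0 0 0 0 -0.05",
)

```text
time: 19.5
position: [0.5889, -0.1816, 0.1407]
eef_rot: [-2.896, 1.216, -0.003]
contact_force: [0.1, 0.6, 2.4]
opening: 0.492
grip_force: 81.4
```

```bash
python3 st.py
```

```text
[ 0.5889 -0.1816  0.1407] [ 2.5700e-02  9.0000e-02 -2.7800e-02  5.0000e-04 -1.4514e+00  7.4990e-01] [0.08 0.6  2.38] [ 0.286 -0.004  0.132] 19.5 81.40676021575928 psi -0.7952
```

Request:
move_arm(
  commands="36 0 0 0 0 0 -0.05; 36 0 0 0 0 0 -0.05",
)

```text
time: 19.7
position: [0.589, -0.1816, 0.1406]
eef_rot: [-2.832, 1.36, -0.003]
contact_force: [0.3, 1.7, 3.0]
opening: 0.493
grip_force: 81.4
```

```bash
python3 st.py
```

```text
[ 0.589  -0.1816  0.1406] [ 2.5700e-02  9.0000e-02 -2.7800e-02  4.0000e-04 -1.4513e+00  6.4990e-01] [0.26 1.65 2.96] [ 0.307 -0.028  0.144] 19.7 81.40595197677612 psi -0.8952
```

Request:
move_arm(
  commands="36 0 0 0 0 0 -0.05; 36 0 0 0 0 0 -0.05",
)

```text
time: 19.9
position: [0.589, -0.1816, 0.1407]
eef_rot: [-2.76, 1.499, -0.003]
contact_force: [0.3, 0.9, 2.7]
opening: 0.492
grip_force: 81.4
```

```bash
python3 st.py
```

```text
[ 0.589  -0.1816  0.1407] [ 2.5700e-02  9.0000e-02 -2.7800e-02  4.0000e-04 -1.4513e+00  5.4990e-01] [0.31 0.87 2.66] [ 0.365 -0.071  0.111] 19.9 81.40413522720337 psi -0.9951
```

Request:
move_arm(
  commands="36 0 0 0 0 0 -0.05; 36 0 0 0 0 0 -0.05",
)

```text
time: 20.1
position: [0.589, -0.1816, 0.1407]
eef_rot: [-2.682, 1.635, -0.003]
contact_force: [-0.2, 1.2, 3.4]
opening: 0.497
grip_force: 81.4
```

```bash
python3 st.py
```

```text
[ 0.589  -0.1816  0.1407] [ 2.5700e-02  9.0000e-02 -2.7800e-02  4.0000e-04 -1.4513e+00  4.4990e-01] [-0.18  1.22  3.38] [ 0.34  -0.099  0.182] 20.1 81.40192866325378 psi -1.0952
```

```bash
cat > st.py <<'E'
from h import *
s=status.get_state();print('tau6',s['tau'][5].round(4),'Mz',s['moment'][2].round(3),'Fz',s['contact_force'][2].round(2),'grip',s['grip_force'].__round__(2),'psi',np.round(np.arctan2(*R.from_rotvec(s['eef_rot']).as_matrix()[[1,0],0]),4))
E
python3 st.py
```

```text
tau6 0.4889 Mz 0.182 Fz 3.38 grip 81.4 psi -1.0952
```

Request:
move_arm(
  commands="36 0 0 0 0 0 -0.05; 36 0 0 0 0 0 -0.05",
)

```text
time: 20.3
position: [0.589, -0.1815, 0.1407]
eef_rot: [-2.597, 1.767, -0.003]
contact_force: [0.4, 1.0, 2.0]
opening: 0.495
grip_force: 81.4
```

```bash
python3 st.py
```

```text
tau6 0.4884 Mz 0.154 Fz 1.99 grip 81.4 psi -1.1952
```

Request:
move_arm(
  commands="36 0 0 0 0 0 -0.05; 36 0 0 0 0 0 -0.05",
)

```text
time: 20.5
position: [0.589, -0.1815, 0.1406]
eef_rot: [-2.505, 1.895, -0.002]
contact_force: [1.4, 1.5, 2.4]
opening: 0.497
grip_force: 81.4
```

```bash
python3 st.py
```

```text
tau6 0.4887 Mz 0.182 Fz 2.41 grip 81.4 psi -1.2952
```

Request:
move_arm(
  commands="36 0 0 0 0 0 -0.05; 36 0 0 0 0 0 -0.05",
)

```text
time: 20.7
position: [0.589, -0.1815, 0.1407]
eef_rot: [-2.407, 2.017, -0.002]
contact_force: [1.3, 1.0, 2.3]
opening: 0.491
grip_force: 81.4
```

```bash
python3 st.py
```

```text
tau6 0.4886 Mz 0.19 Fz 2.34 grip 81.39 psi -1.3951
```

Request:
move_arm(
  commands="36 0 0 0 0 0 -0.05; 36 0 0 0 0 0 -0.05",
)

```text
time: 20.9
position: [0.5891, -0.1815, 0.1407]
eef_rot: [-2.303, 2.135, -0.002]
contact_force: [1.3, 0.5, 2.7]
opening: 0.494
grip_force: 81.4
```

```bash
python3 st.py
```

```text
tau6 0.4886 Mz 0.146 Fz 2.66 grip 81.39 psi -1.4951
```

Request:
move_arm(
  commands="36 0 0 0 0 0 -0.05; 36 0 0 0 0 0 -0.05",
)

```text
time: 21.1
position: [0.5891, -0.1815, 0.1407]
eef_rot: [-2.193, 2.247, -0.002]
contact_force: [0.9, 1.4, 2.5]
opening: 0.495
grip_force: 81.4
```

```bash
python3 st.py
```

```text
tau6 0.4887 Mz 0.185 Fz 2.48 grip 81.38 psi -1.5952
```

Request:
move_arm(
  commands="36 0 0 0 0 0 -0.05; 36 0 0 0 0 0 -0.05",
)

```text
time: 21.3
position: [0.5891, -0.1815, 0.1407]
eef_rot: [-2.078, 2.354, -0.002]
contact_force: [1.5, -0.6, 2.5]
opening: 0.496
grip_force: 81.4
```

```bash
python3 st.py
```

```text
tau6 0.4886 Mz 0.155 Fz 2.47 grip 81.37 psi -1.6952
```

Request:
move_arm(
  commands="36 0 0 0 0 0 -0.05; 36 0 0 0 0 0 -0.05",
)

```text
time: 21.5
position: [0.5891, -0.1815, 0.1406]
eef_rot: [-1.958, 2.455, -0.002]
contact_force: [1.8, 1.7, 2.3]
opening: 0.493
grip_force: 81.4
```

```bash
python3 st.py
```

```text
tau6 0.4067 Mz 0.298 Fz 2.34 grip 81.36 psi -1.795
```

Request:
move_arm(
  commands="36 0 0 0 0 0 -0.13; 36 0 0 0 0 0 -0.13; 36 0 0 0 0 0 -0.13; 36 0 0 0 0 0 -0.13; 36 0 0 0 0 0 -0.13; 36 0 0 0 0 0 -0.13; 36 0 0 0 0 0 -0.13; 36 0 0 0 0 0 -0.13; 36 0 0 0 0 0 -0.13; 36 0 0 0 0 0 -0.13; 36 0 0 0 0 0 -0.10; 36 0 0 0 0 0 0",
)

```text
time: 22.7
position: [0.5893, -0.1818, 0.1407]
eef_rot: [0.083, 3.138, -0.001]
contact_force: [3.6, -0.3, 1.2]
opening: 0.493
grip_force: 81.3
```

```bash
python3 st.py
```

```text
tau6 -0.9484 Mz -0.06 Fz 1.19 grip 81.34 psi 3.0888
```

Request:
move_arm(
  commands="36 0 0 0 0 0 -0.05; 36 0 0 0 0 0 -0.05",
)

```text
time: 22.9
position: [0.5893, -0.1818, 0.1407]
eef_rot: [0.236, 3.13, -0.001]
contact_force: [3.7, 0.2, 1.5]
opening: 0.495
grip_force: 81.3
```

```bash
python3 st.py
```

```text
tau6 0.3698 Mz 0.322 Fz 1.49 grip 81.33 psi 2.9912
```

Request:
move_arm(
  commands="46 0 0 0 0 0 0; 55 0 0 0 0 0 0; 65 0 0 0 0 0 0; 75 0 0 0 0 0 0; 85 0 0 0 0 0 0; 85 0 0 0 0 0 0; 85 0 0 20 0 0 0; 85 0 0 40 0 0 0; 85 0 0 40 0 0 0; 85 -30 0 20 0 0 0; 85 -40 0 0 0 0 0; 85 0 0 0 0 0 0",
)

```text
time: 24.1
position: [0.5158, -0.182, 0.2619]
eef_rot: [0.239, 3.129, 0.0]
contact_force: [-0.2, -0.0, 0.9]
opening: 0.994
grip_force: 0.0
```

```bash
python3 st.py; python3 - <<'E'
from h import *
p,d=vision.capture('scene'); a=p[190:350,300:460]
q,_=vision.capture('wrist')
cv2.imwrite('pics/end.png',np.hstack([cv2.resize(a,(400,400),interpolation=cv2.INTER_CUBIC),cv2.resize(q,(400,300))[:, :].copy() if 0 else cv2.copyMakeBorder(cv2.resize(q,(400,300)),0,100,0,0,0)]))
E
```

```text
tau6 -0.0212 Mz 0.006 Fz 0.88 grip 0.0 psi 2.9892
```

View pics/end.png

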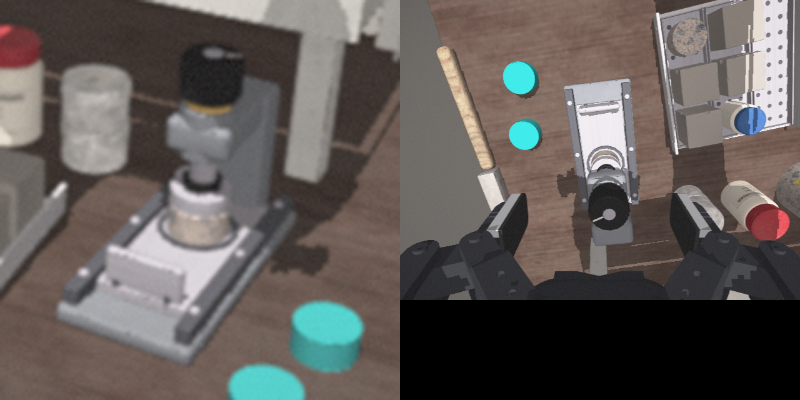

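The foot rests on the slice under the arm at (198,215), the table is home, and the gripper is clear of everything. The knob pointer has turned by the amount commanded, so nothing slipped. I'll hand it in.

```bash
python3 -c "
from h import *
print(r.finish_job())"
```

```text
the job is handed in; nothing more can be done
None
```

I laid the thin slice in the seat, pushed the table home, wound the knob about a quarter turn past first touch (within about 3°), let go of the press, and handed the job in at about 24 s; no verdict came back.

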